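Pin the landing board to the pizza oven

TASK

Fit the wooden landing board to the front of the pizza oven: push it along the counter so that its two holes go over the oven's two pins and its back edge is fully home against the plinth, then swing the latch arm fully shut across the front of the board's steel stud. Do not press the igniter, and leave the bowls, canister, dough divider and spoon rest where they are.

Things in the scene. Friction and masses are not known exactly. Their poses are not given: they have to be found in the camera images.
- oven: Red enamel pizza oven, fixed, 360 mm wide, 420 deep, 266 high (flue at the rear 299), on a dark steel plinth 50 mm high; the hood starts 10 mm behind the plinth's front face. Origin on the counter under the middle of the plinth's front face. x points into the oven (the way the board is pushed), y along the front face towards the latch, z up.
- pin_a (a point): Centre of the root of the pin at the latch side, on the plinth's front face at oven y = +60 mm, 18 mm above the counter; axes as the oven's. Both pins are steel, stick out level along the oven's -x, 11 mm thick, 30 mm long: straight for 16 mm, then tapering to a 4 mm tip.
- pin_b (a point): Centre of the root of the other pin (oven y = -60 mm), on the plinth's front face, 18 mm above the counter; axes as the oven's.
- board: Landing board: loose brown wooden slab flat on the counter before the oven, 110 mm (x) by 200 (y) by 36 high, about 0.6 kg. Origin at the centre of its underside; x points to the back edge, which has the holes and faces roughly to the oven. Fitted, it is parallel to the oven at oven x = -55, y = 0. Steel stud on top at x = +26, y = +80 mm: 16 mm thick, 30 tall, its top 66 mm above the counter.
- hole_a (a point): Centre of the mouth of the hole at the stud's side, in the board's back edge (board x = +55, y = +60, 18 mm above its underside); it belongs on pin_a; axes as the board's. Both holes are 15 mm wide, 36 mm deep along the board's x, with chamfered mouths.
- hole_b (a point): Centre of the mouth of the other hole (board x = +55, y = -60, 18 mm above its underside); it belongs on pin_b; axes as the board's.
- latch (a joint): Angle of the steel latch arm about its upright pivot, rad. 0 = fully shut (at a stop), growing as it opens, clockwise from above, to 2.7. At q the arm points along (-sin q, -cos q) in the oven's x, y: shut it lies along -y over the board, just in front of the stud. It stays where left; about 1.2 N at 50 mm moves it. It shuts only with the board home (2 mm of play at the stud).
- latch_pivot (a point): The latch's pivot axis, at oven x = -45, y = +135 mm, 54 mm above the counter (mid-height of the arm); axes as the oven's. It stands on a fixed bracket, oven x = 0 to -62 mm, y = 118 to 152 mm, 38 mm high.
- latch_tip (a point): Middle of the free end of the latch arm, 68 mm from the pivot, 54 mm above the counter. The arm is a bar 12 mm wide, underside 42 mm and top 66 mm above the counter, so 6 mm clear of the board's top; round boss 22 mm across at the pivot.
- igniter (a joint): Press-button igniter on the red hood's front at oven y = -150 mm, 130 mm above the counter, button 24 mm across: travel in m, 0 = not pressed, 0.006 = fully pressed. Not to be pressed.
- canister: Frosted glass canister with twist cap, 90 mm across, 150 mm high, loose. Origin at the centre of its underside. Leave alone.
- bowl: White ceramic prep bowl, 170 mm across, 70 mm high, loose. Origin at the centre of its underside. Leave alone.
- small_bowl: Smaller white ceramic prep bowl, 124 mm across, 60 mm high, nested in the other one. Origin at the centre of its underside. Leave alone.
- divider: White plastic dough divider lying flat, 91 by 130 mm, 22 mm high, loose. Origin on the counter near its middle (its edges lie at x = -33 and +58 mm). Leave alone.
- spoon_rest: Round stainless spoon rest, 100 mm across, 14 mm high, loose. Origin at the centre of its underside. Leave alone.
Things that resemble listed ones, but are neither listed nor needed, are in the scene too. What is meant by the board is not green, and is the larger of those in its own colour.

How it is judged:
On the way:
1. the board is home on both pins (distance between hole_a and pin_a below 0.005 m and distance between hole_b and pin_b below 0.005 m and x of each of hole_a, hole_b in the frame of oven above -0.003 m), for 0.2 s.
At the end, for the whole second after the job is handed in: Both holes of the board are over the pins with their mouths within 5 mm of the pins' roots and no more than 3 mm from the plinth's face, the board is at rest, and the latch arm is shut to within 0.06 rad (all of step 1 and value of joint latch below 0.06 rad and linear speed of board below 0.01 m/s); the robot touches nothing.
It fails at once if the igniter is pressed more than 3 mm (value of joint igniter above 0.003 m).
It fails at once if the canister, a bowl, the dough divider or the spoon rest is moved more than 30 mm (distance of any of canister, bowl, small_bowl, divider, spoon_rest from where it was at the start of the episode above 0.03 m).
It also fails if it takes over 72 s, if anything falls off the work surface, if the arm or the gripper's body presses on something with over 40 N, if the wrist force passes 120 N, or if a joint passes its speed limit or range.

ROBOT

A 6-joint arm with a two-finger parallel gripper is mounted at the origin on the work surface. World frame = base frame: x ahead of the robot, y to its left, z up, the work surface at z = 0. Lengths are in m, angles in rad, forces in N, time in s.
With the tool pointing down it reaches from about 0.35 to 0.85 m from the base axis. Payload 8.1 kg.
Tool frame: the origin (TCP) lies midway between the tips of the shut fingers; the grasp point (between the pads) lies 19 mm behind it (bot.grip_depth is the distance from the TCP to the grasp point, in m); z points along the fingers, y is the line along which they close (so a half turn about z gives the same grasp; the last joint's range is limited). The gripper opens to 85 mm and grips with 20 to 120 N. Pads are 22 mm wide; open, the fingers measure 114 mm over their backs; the gripper's body (76 mm by 85 mm) begins 54 mm behind the grasp point. The pads swing forward as they close: fully open they stand 13 mm farther back than shut.
Start: joints at [1.068, 0.13, 1.488, -0, 1.523, -0.085], TCP at [0.243, 0.548, 0.231] pointing down, gripper open.
Joint ranges: [-2.96, 2.96], [-0.89, 2.26], [0.02, 2.5], [-1.34, 4.48], [0, 2.73], [-2.66, 2.66]. Speed limits (rad/s): [2.39, 2.39, 2.79, 3.14, 3.14, 3.14].

INTERFACE

Orientations are given as a unit quaternion [w, x, y, z].
In Python, from plant import bot gives the robot as it stands. The module is installed in compiled form; this text tells all that it offers.
- The arm moves only by the tool drive_tool, never from a script. Its argument "rows" is a list of rows, each an object with "dp": the shift along the world's x, y, z in mm, a list of three; "twist": the turn about the world's z in rad; "jaw": the finger opening in mm, from 0 to 85.4. A call has 1 to 5 rows; each row is the pose to reach, as a shift and turn from the pose commanded when the call began; what a row does not reach only later rows make up. A row lasts 1/10 s, in which the tool goes at most 50 mm and 8.59 degrees, less where a joint would pass 70% of its speed; a pose out of reach is approached as far as the arm can. A call with a gripper value outside its range is refused whole. The fingers move at their own pace and stop on an object; "newtons" is the grip in N (left out, the last holds). Time passes only in rows, so rows that repeat a pose let the fingers close. It gives the time, the measured TCP pose, the force, the opening and the grip force at its end, in the units of the state.
- bot.state(): the state, without advancing time (a new reading comes with each control period).
- bot.snapshot(name): name is "scene" or "top" or "wrist"; returns a dict with "pixels" (400x640x3 uint8, blue, green, red), "mtx" (3x3 intrinsics, pixels), "k1" (the pictures are not rectified: a ray, as slopes to the right and down, at radius r is drawn at 1 + k1 r^2 times it, then the intrinsics apply), "world_from_camera" (4x4, takes a point from camera to world coordinates); the wrist camera has in their place "tool_from_camera" (4x4, takes a point from camera to tool coordinates, whose origin is the TCP and whose axes are the flange's). Camera axes: x right, y up, looking along -z (the intrinsics and any distortion apply to the point x, -y, -z); pixel columns grow to the right and rows downward; lengths in m; the calibration is good to about 2 mm. A picture is of the moment at which its call begins: read the wrist's pose just before it. There is no depth.
- bot.finish_job(): hands the job in; it is judged then, once.
The state is a dict: "clock": time; "qpos": joint angles; "qvel": joint speeds; "joint_torque": joint torques, N m; "position": TCP position; "ee_rot": TCP orientation; "ft_force": force on the tool from outside, world axes, zero at the start; "torque": the same for the moment, N m; "gripper_width": finger opening in m; "gripper_force": force on a finger pad.
Only numpy, scipy, OpenCV 4.12 (cv2) and the standard library are available. Lean on these libraries where they do the work, as an engineer would, in place of code of your own. Each camera call takes 0.05 s, during which the arm holds its last target. There are 200 camera calls.

## Working session

There is one attempt and no reset: what is moved stays moved. The work goes in short steps, Python scripts to look and compute and a tool call to move; the robot and the scene stay as the last step left them, time stands still between calls to the robot, and variables do not carry over. Pictures are saved under pics/ and viewed, at most 10 in all, crops included, and the job is handed in when it is done.

Besides the shell and the picture viewer there is one more tool, called by a JSON object that holds its "method" and its "body". drive_tool: Moves the arm, as the interface text tells. Its arguments: {"type":"object","properties":{"rows":{"type":"array"},"newtons":{"type":"number"}},"required":["rows"]}

```bash
mkdir -p pics; cat > h.py <<'E'
import numpy as np, cv2
from plant import bot
from scipy.spatial.transform import Rotation as R
def snap(n):
    st=bot.state(); s=bot.snapshot(n)
    if n=='wrist':
        T=np.eye(4); q=st['ee_rot']; T[:3,:3]=R.from_quat([q[1],q[2],q[3],q[0]]).as_matrix(); T[:3,3]=st['position']
        s['T']=T@np.array(s['tool_from_camera'])
    else: s['T']=np.array(s['world_from_camera'])
    return s
def ray(s,uv):
    K=np.array(s['mtx']); p=cv2.undistortPoints(np.array(uv,float).reshape(-1,1,2),K,np.array([s['k1'],0,0,0.]))[:,0]
    d=np.c_[p[:,0],-p[:,1],-np.ones(len(p))]@s['T'][:3,:3].T
    return s['T'][:3,3],d
def onz(s,uv,z):
    o,d=ray(s,uv); return o+d*((z-o[2])/d[:,2])[:,None]
def proj(s,P):
    P=np.atleast_2d(P).astype(float); T=np.linalg.inv(s['T']); c=P@T[:3,:3].T+T[:3,3]
    c=c*[1,-1,-1]; return cv2.projectPoints(c.reshape(-1,1,3),np.zeros(3),np.zeros(3),np.array(s['mtx']),np.array([s['k1'],0,0,0.]))[0][:,0]
E
python3 - <<'E'
from h import *
import pickle
for n in('scene','top'):
    s=snap(n); cv2.imwrite(f'pics/{n}0.png',s['pixels']); pickle.dump(s,open(n+'.pkl','wb')); print(n,s['T'].round(3).tolist(),s['k1'],s['mtx'])
print(bot.state())
E
```

```text
scene [[0.005, -0.753, 0.658, 1.366], [1.0, -0.007, -0.016, 0.102], [0.016, 0.658, 0.753, 1.078], [0.0, 0.0, 0.0, 1.0]] -0.00405326961919449 [[416.517391     0.         325.96489234]
 [  0.         416.517391   207.84542267]
 [  0.           0.           1.        ]]
top [[-0.011, 0.997, -0.073, 0.423], [-1.0, -0.01, 0.006, 0.133], [0.006, 0.073, 0.997, 1.569], [0.0, 0.0, 0.0, 1.0]] -0.041910155038905536 [[491.03897759   0.         320.86804709]
 [  0.         491.03897759 206.05048007]
 [  0.           0.           1.        ]]
{'clock': 0.1, 'qpos': array([ 1.06762266e+00,  1.31073248e-01,  1.48914861e+00, -2.40156562e-06,
        1.52299096e+00, -8.53985576e-02]), 'qvel': array([ 0.00019518,  0.00041183, -0.00178755, -0.00044025,  0.00203732,
       -0.00036054]), 'joint_torque': array([ 2.05156968e-03, -5.70943451e+01, -5.01947844e+01, -7.50628573e-07,
        7.87786092e-03,  4.91083517e-05]), 'position': array([0.24318438, 0.54798398, 0.23036868]), 'ee_rot': array([-2.33822222e-04,  2.07371641e-01,  9.78261901e-01, -7.75604973e-04]), 'ft_force': array([-1.17950294,  0.03900313,  0.39872679]), 'torque': array([-0.05368484,  0.01527179,  0.0135069 ]), 'gripper_force': 0.0, 'gripper_width': 0.08539230165360033}
```

View pics/scene0.png

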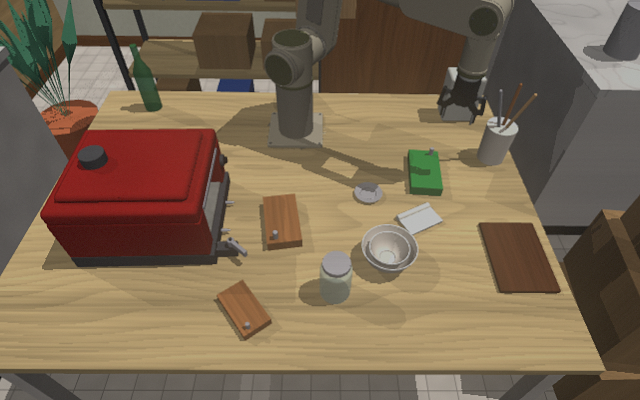

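View pics/top0.png

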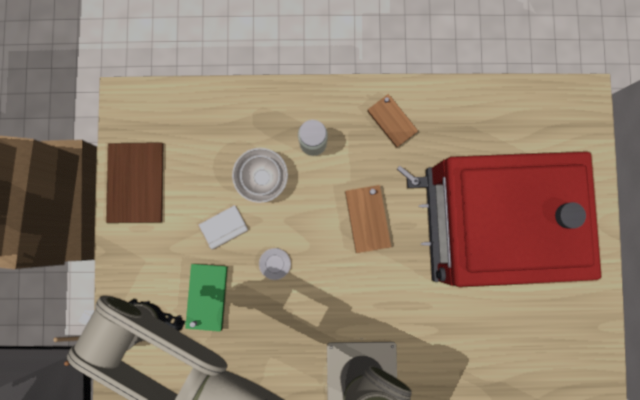

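The scene view shows the middle board at (282,220), the small brown one at (243,308), a green one at (424,172), and a dark slab at (518,257). In the top view these are (370,218), (393,121), (207,297) and (135,182). My choice is the middle brown board with its stud at (373,191). I'll check it in one close crop.

```bash
python3 - <<'E'
from h import *
import pickle
s=pickle.load(open('top.pkl','rb')); im=s['pixels']
cv2.imwrite('pics/crop1.png',cv2.resize(im[155:290,335:485],None,fx=4,fy=4,interpolation=cv2.INTER_CUBIC))
h=cv2.cvtColor(im,cv2.COLOR_BGR2HSV); print(h[225,370],h[121,393],h[182,135],h[290,370])
m=((h[...,0]<16)&(h[...,1]>95)&(h[...,2]>60)).astype(np.uint8); m[:, 425:]=0
m=cv2.morphologyEx(m,cv2.MORPH_OPEN,np.ones((3,3)))
for c in cv2.findContours(m,0,1)[0]:
    if cv2.contourArea(c)>500:
        b=cv2.boxPoints(cv2.minAreaRect(c)); P=onz(s,b,.036); print(b.round(1).tolist(),P.round(4)[:,:2].tolist(),np.linalg.norm(np.diff(P,axis=0),axis=1).round(3))
E
```

```text
[ 13 129 144] [ 13 128 147] [ 10 138 100] [ 23  61 181]
[[344.6000061035156, 190.3000030517578], [380.3999938964844, 184.10000610351562], [391.20001220703125, 246.89999389648438], [355.3999938964844, 253.0]] [[0.5833, 0.0486], [0.6017, -0.0643], [0.4047, -0.0943], [0.3868, 0.0176]] [0.114 0.199 0.113]
[[106.0, 143.0], [162.0, 143.0], [162.0, 222.0], [106.0, 222.0]] [[0.7423, 0.8046], [0.7399, 0.625], [0.4894, 0.6214], [0.491, 0.7988]] [0.18  0.251 0.177]
[[366.29998779296875, 109.9000015258789], [387.79998779296875, 92.80000305175781], [418.20001220703125, 130.8000030517578], [396.79998779296875, 148.0]] [[0.8397, -0.0244], [0.8952, -0.0941], [0.771, -0.1883], [0.7163, -0.1186]] [0.089 0.156 0.089]
```

View pics/crop1.png

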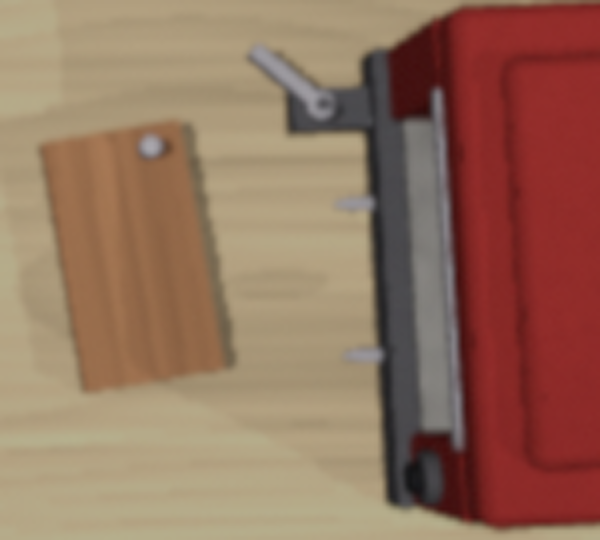

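The crop confirms the board: 114 x 199 mm, stud at crop (152,146). It also shows pin tips at about (337,204) and (346,354), pin roots at (374,204) and (383,354), the latch pivot at (322,103) and the latch tip at (256,52).

```bash
python3 - <<'E'
from h import *
import pickle
s=pickle.load(open('top.pkl','rb'))
f=lambda a:np.array(a,float)/4+[335-.4,155-.4]
print('pins',onz(s,f([[337,204],[374,204],[346,354],[383,354]]),.018).round(4))
print('latch',onz(s,f([[322,103],[256,52]]),.066).round(4))
print('stud',onz(s,f([[152,146]]),.066).round(4))
print('canister',onz(s,[[313,130]],.15).round(3))
print('tfc',np.array(bot.snapshot('wrist')['tool_from_camera']).round(3))
E
```

```text
pins [[ 0.534  -0.1877  0.018 ]
 [ 0.5337 -0.2172  0.018 ]
 [ 0.4152 -0.1919  0.018 ]
 [ 0.4148 -0.2213  0.018 ]]
latch [[ 0.6089 -0.1681  0.066 ]
 [ 0.649  -0.1179  0.066 ]]
stud [[ 0.5768 -0.036   0.066 ]]
canister [[0.75  0.145 0.15 ]]
tfc [[ 0.001  0.954  0.301  0.077]
 [ 1.    -0.001 -0.001  0.002]
 [-0.001  0.301 -0.954 -0.143]
 [ 0.     0.     0.     1.   ]]
```

{"method": "drive_tool", "body": {"rows": [{"dp":[20,-40,30],"twist":-0.14,"jaw":85},{"dp":[50,-80,60],"twist":-0.28,"jaw":85},{"dp":[80,-115,90],"twist":-0.42,"jaw":85},{"dp":[110,-155,110],"twist":-0.56,"jaw":85},{"dp":[140,-195,120],"twist":-0.7,"jaw":85}]}}

```text
clock: 0.65
position: [0.3719, 0.3688, 0.3478]
ee_rot: [0.0, 0.532, 0.847, 0.001]
ft_force: [1.8, 0.3, -0.0]
gripper_width: 0.085
gripper_force: 0.0
```

{"method": "drive_tool", "body": {"rows": [{"dp":[15,-45,0],"twist":-0.1,"jaw":85},{"dp":[30,-90,0],"twist":-0.2,"jaw":85},{"dp":[45,-135,0],"twist":-0.3,"jaw":85},{"dp":[60,-180,0],"twist":-0.3,"jaw":85},{"dp":[75,-225,0],"twist":-0.3,"jaw":85}]}}

```text
clock: 1.15
position: [0.4461, 0.143, 0.3456]
ee_rot: [0.0, 0.651, 0.759, 0.0]
ft_force: [1.3, 0.6, -0.4]
gripper_width: 0.0846
gripper_force: 0.0
```

{"method": "drive_tool", "body": {"rows": [{"dp":[15,-35,0],"twist":0,"jaw":85},{"dp":[30,-70,0],"twist":0,"jaw":85},{"dp":[30,-70,0],"twist":0,"jaw":85},{"dp":[30,-70,0],"twist":0,"jaw":85}]}}

```text
clock: 1.55
position: [0.476, 0.0742, 0.3453]
ee_rot: [-0.0, 0.652, 0.758, -0.0]
ft_force: [0.6, 1.8, 0.5]
gripper_width: 0.0852
gripper_force: 0.0
```

```bash
python3 - <<'E'
from h import *
import pickle
s=snap('wrist'); pickle.dump(s,open('w1.pkl','wb')); cv2.imwrite('pics/w1.png',s['pixels']); st=bot.state(); print(st['position'],s['T'].round(3).tolist())
E
```

```text
[0.47582521 0.07496896 0.34547292] [[0.988, -0.144, -0.045, 0.465], [0.151, 0.943, 0.296, 0.152], [0.0, -0.3, 0.954, 0.488], [0.0, 0.0, 0.0, 1.0]]
```

View pics/w1.png

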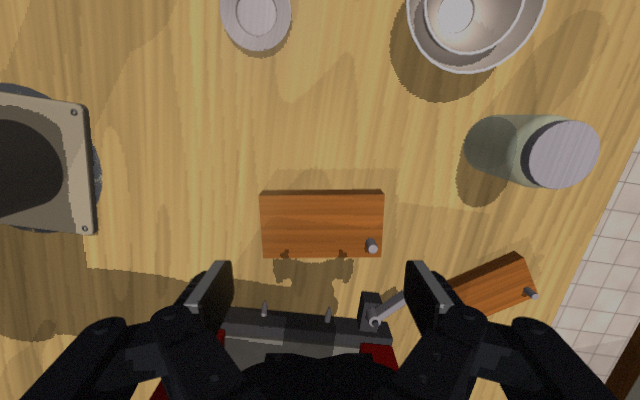

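The wrist view shows the board's top face with corners at about (261,195), (383,195), (382,256) and (264,257). The stud top is at (373,247), the pins at (264,302–318) and (328,306–322), and the latch boss at (375,322).

```bash
cat > board.py <<'E'
from h import *
def board(s):
    im=s['pixels']; h=cv2.cvtColor(im,cv2.COLOR_BGR2HSV)
    m=((h[...,0]<16)&(h[...,1]>150)&(h[...,2]>85)).astype(np.uint8); m=cv2.morphologyEx(m,cv2.MORPH_OPEN,np.ones((3,3)))
    return m
E
python3 - <<'E'
from board import *
import pickle
s=pickle.load(open('w1.pkl','rb')); im=s['pixels']; h=cv2.cvtColor(im,cv2.COLOR_BGR2HSV)
print(h[186:202,300].tolist()); print(h[250:264,340].tolist())
print(onz(s,[[264,302],[265,318],[328,306],[328,322]],.018).round(4)[:,:2].tolist())
print('boss,tip',onz(s,[[375,322],[403,298]],.066).round(4)[:,:2].tolist(),'stud',onz(s,[[373,247]],.066).round(4))
print('corners',onz(s,[[261,195.5],[383.5,195],[382,256.5],[264,257]],.036).round(4)[:,:2].tolist())
E
```

```text
[[18, 123, 159], [19, 122, 159], [18, 123, 159], [18, 141, 136], [16, 153, 102], [15, 158, 89], [16, 181, 86], [13, 159, 90], [15, 169, 86], [15, 183, 127], [14, 178, 149], [14, 184, 150], [14, 188, 148], [14, 187, 142], [14, 178, 142], [14, 181, 142]]
[[13, 186, 81], [15, 189, 81], [15, 197, 84], [14, 193, 86], [14, 178, 89], [15, 205, 86], [14, 189, 85], [17, 167, 90], [18, 134, 99], [17, 119, 103], [19, 119, 103], [18, 130, 100], [18, 133, 102], [19, 122, 98]]
[[0.416, -0.1919], [0.4213, -0.2265], [0.5346, -0.1826], [0.5402, -0.2175]]
boss,tip [[0.6116, -0.1676], [0.6475, -0.1142]] stud [[ 0.5796 -0.0313  0.066 ]]
corners [[0.394, 0.0163], [0.5856, 0.0465], [0.6064, -0.0592], [0.4092, -0.0904]]
```

{"method": "drive_tool", "body": {"rows": [{"dp":[7,-10,-50],"twist":0,"jaw":85},{"dp":[7,-10,-100],"twist":0,"jaw":85},{"dp":[7,-10,-150],"twist":0,"jaw":85},{"dp":[7,-10,-200],"twist":0,"jaw":85},{"dp":[7,-10,-250],"twist":0,"jaw":85}]}}

```text
clock: 2.1
position: [0.4825, 0.0664, 0.0956]
ee_rot: [0.0, 0.65, 0.76, 0.0]
ft_force: [-0.2, -0.5, -0.5]
gripper_width: 0.0849
gripper_force: 0.0
```

{"method": "drive_tool", "body": {"rows": [{"dp":[0,0,-30],"twist":0,"jaw":85},{"dp":[0,0,-60],"twist":0,"jaw":85},{"dp":[0,0,-85],"twist":0,"jaw":85},{"dp":[0,0,-90],"twist":0,"jaw":85},{"dp":[0,0,-90],"twist":0,"jaw":85}]}}

```text
clock: 2.6
position: [0.482, 0.0658, 0.0066]
ee_rot: [-0.001, 0.65, 0.76, -0.001]
ft_force: [-0.4, 0.3, 0.9]
gripper_width: 0.0848
gripper_force: 0.0
```

{"method": "drive_tool", "body": {"rows": [{"dp":[3,-20,-4],"twist":0.0,"jaw":85},{"dp":[3,-26,-4],"twist":-0.02,"jaw":85},{"dp":[2,-36,-4],"twist":-0.05,"jaw":85},{"dp":[1,-46,-4],"twist":-0.08,"jaw":85},{"dp":[0,-56,-4],"twist":-0.115,"jaw":85}]}}

```text
clock: 3.1
position: [0.4845, 0.0091, 0.0049]
ee_rot: [0.001, 0.694, 0.72, 0.001]
ft_force: [1.8, 6.0, 0.7]
gripper_width: 0.0851
gripper_force: 2.7
```

{"method": "drive_tool", "body": {"rows": [{"dp":[-1,-7,0],"twist":0,"jaw":85},{"dp":[-2,-14,0],"twist":0,"jaw":85},{"dp":[-3,-21,0],"twist":0,"jaw":85},{"dp":[-4,-28,0],"twist":0,"jaw":85},{"dp":[-4,-28,0],"twist":0,"jaw":85}]}}

```text
clock: 3.6
position: [0.48, -0.0196, 0.0046]
ee_rot: [0.001, 0.694, 0.72, 0.001]
ft_force: [0.1, 0.5, 0.3]
gripper_width: 0.085
gripper_force: 0.0
```

```bash
python3 - <<'E'
from h import *
import pickle
s=snap('top'); pickle.dump(s,open('t2.pkl','wb')); a=s['pixels'][150:270,330:490]
w=snap('scene'); pickle.dump(w,open('s2.pkl','wb')); b=w['pixels'][180:280,190:323]
f=lambda i:cv2.resize(i,(640,480) ,interpolation=cv2.INTER_CUBIC)
cv2.imwrite('pics/t2.png',cv2.resize(np.hstack([cv2.resize(a,(480,360),interpolation=2)[:,:],cv2.resize(b,(479,360),interpolation=2)])[:, :800],None,fx=1,fy=1))
E
```

```text
(no output)
```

View pics/t2.png

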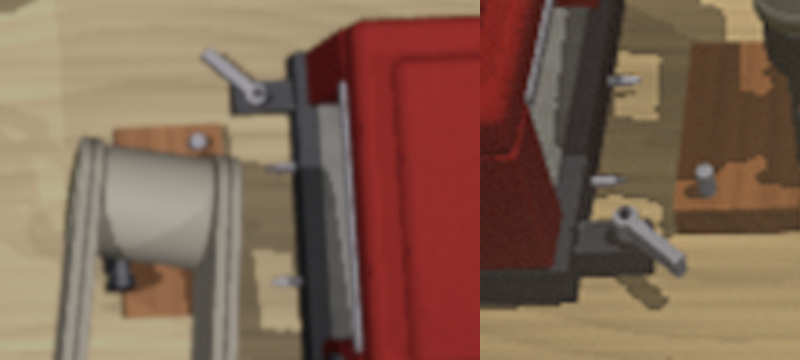

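The board is now close to parallel to the plinth. In the left half the stud is at (198,141), the stud-side end edge runs (114,129)–(225,126), and the other end edge runs (125,317)–(190,315).

```bash
python3 - <<'E'
from h import *
import pickle
s=pickle.load(open('t2.pkl','rb')); g=lambda a:np.array(a,float)/3+[330-.33,150-.33]
w=pickle.load(open('s2.pkl','rb')); k=lambda a:(np.array(a,float)-[480,0])/3.6+[190-.36,180-.36]
print('stud',onz(s,g([[198,141]]),.066)[0],onz(w,k([[704,170]]),.066)[0])
print('end+',onz(s,g([[114,129],[225,126]]),.036)); print('end-',onz(s,g([[125,317],[190,315]]),.036))
print('back edge scene',onz(w,k([[694,45],[674,211]]),.036))
print('pins scene tip/root',onz(w,k([[638,79],[606,80],[621,180],[589,181]]),.018))
print('boss',onz(w,k([[625,214]]),.066))
E
```

```text
stud [ 0.55886182 -0.10677912  0.066     ] [ 0.56287746 -0.10651215  0.066     ]
end+ [[ 0.57504783 -0.02375251  0.036     ]
 [ 0.57708097 -0.14029399  0.036     ]]
end- [[ 0.37909512 -0.03181108  0.036     ]
 [ 0.38036986 -0.09941998  0.036     ]]
back edge scene [[ 0.38768451 -0.13909292  0.036     ]
 [ 0.58444581 -0.1334821   0.036     ]]
pins scene tip/root [[ 0.41544163 -0.19094569  0.018     ]
 [ 0.41700386 -0.22089536  0.018     ]
 [ 0.53677083 -0.18903788  0.018     ]
 [ 0.53812972 -0.21730926  0.018     ]]
boss [[ 0.61038897 -0.16718424  0.066     ]]
```

{"method": "drive_tool", "body": {"rows": [{"dp":[-1.4,-9,0],"twist":0,"jaw":85},{"dp":[-2.8,-18,0],"twist":0,"jaw":85},{"dp":[-4.2,-27,0],"twist":0,"jaw":85},{"dp":[-5.6,-34,0],"twist":0,"jaw":85},{"dp":[-7,-42,0],"twist":0,"jaw":85}]}}

```text
clock: 4.2
position: [0.4726, -0.0604, 0.0038]
ee_rot: [-0.0, 0.694, 0.72, 0.001]
ft_force: [1.0, 7.2, 3.8]
gripper_width: 0.0847
gripper_force: 3.6
```

```bash
python3 - <<'E'
from h import *
import pickle
s=snap('top'); pickle.dump(s,open('t3.pkl','wb')); a=s['pixels'][150:270,330:490]
w=snap('scene'); pickle.dump(w,open('s3.pkl','wb')); b=w['pixels'][180:280,190:323]
cv2.imwrite('pics/t3.png',np.hstack([cv2.resize(a,(480,360),interpolation=2),cv2.resize(b,(479,360),interpolation=2)])[:, :800])
E
```

```text
(no output)
```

View pics/t3.png

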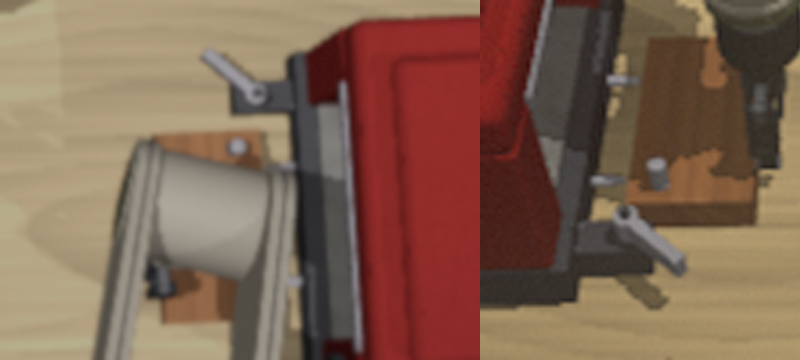

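The board has reached the pin tips. The stud is at (238,147) in the left half and (657,163) in the right half, where the back edge runs (646,41)–(627,204).

```bash
python3 - <<'E'
from h import *
import pickle
g=lambda a:np.array(a,float)/3+[330-.33,150-.33]
k=lambda a:(np.array(a,float)-[480,0])/3.6+[190-.36,180-.36]
s=pickle.load(open('t3.pkl','rb')); w=pickle.load(open('s3.pkl','rb'))
for n,st,pa,pb in(('top',onz(s,g([[238,147]]),.066)[0],(.5337,-.2172),(.4148,-.2213)),('scene',onz(w,k([[657,163]]),.066)[0],(.5381,-.2173),(.4170,-.2209))):
    pa,pb=np.array(pa),np.array(pb); y=(pa-pb)/np.linalg.norm(pa-pb); x=np.array([y[1],-y[0]]); d=st[:2]-(pa+pb)/2; print(n,st,'oven x,y mm',d@x*1e3,d@y*1e3)
e=onz(w,k([[646,41],[627,204]]),.036); print(e, np.arctan2(*(e[1]-e[0])[[1,0]]))
E
```

```text
top [ 0.55227866 -0.14781969  0.066     ] oven x,y mm -68.69883138147911 80.44396543622634
scene [ 0.55551601 -0.14772323  0.066     ] oven x,y mm -69.02853994317194 80.05249776612236
[[ 0.38293625 -0.18521748  0.036     ]
 [ 0.57718615 -0.17501628  0.036     ]] 0.05246762734489023
```

{"method": "drive_tool", "body": {"rows": [{"dp":[0.3,-8,0],"twist":0,"jaw":85},{"dp":[0.6,-16,0],"twist":0,"jaw":85},{"dp":[0.8,-24,0],"twist":0,"jaw":85},{"dp":[1.1,-31,0],"twist":0,"jaw":85},{"dp":[1.3,-36,0],"twist":0,"jaw":85}]}}

```text
clock: 4.8
position: [0.4734, -0.0963, 0.0034]
ee_rot: [-0.001, 0.694, 0.72, 0.001]
ft_force: [-0.4, 9.4, 5.0]
gripper_width: 0.0849
gripper_force: 4.4
```

{"method": "drive_tool", "body": {"rows": [{"dp":[0,-2,0],"twist":0,"jaw":85},{"dp":[0.1,-4,0],"twist":0,"jaw":85},{"dp":[0.1,-5,0],"twist":0,"jaw":85},{"dp":[0.1,-5,0],"twist":0,"jaw":85}]}}

```text
clock: 5.2
position: [0.4738, -0.0976, 0.0034]
ee_rot: [-0.003, 0.694, 0.72, 0.003]
ft_force: [3.1, 26.7, 8.0]
gripper_width: 0.0852
gripper_force: 13.5
```

{"method": "drive_tool", "body": {"rows": [{"dp":[0,20,0],"twist":0,"jaw":85},{"dp":[0,30,45],"twist":0,"jaw":85},{"dp":[10,30,90],"twist":0,"jaw":0},{"dp":[30,30,135],"twist":0,"jaw":0},{"dp":[50,30,180],"twist":0,"jaw":0}]}}

```text
clock: 5.7
position: [0.5233, -0.072, 0.1849]
ee_rot: [-0.0, 0.694, 0.72, -0.0]
ft_force: [0.8, -0.8, 0.0]
gripper_width: 0.0436
gripper_force: 0.0
```

{"method": "drive_tool", "body": {"rows": [{"dp":[30,10,40],"twist":0,"jaw":0},{"dp":[30,10,60],"twist":0,"jaw":0},{"dp":[30,10,60],"twist":0,"jaw":0},{"dp":[30,10,60],"twist":0,"jaw":0}]}}

```text
clock: 6.1
position: [0.5532, -0.0622, 0.2426]
ee_rot: [-0.0, 0.694, 0.72, -0.0]
ft_force: [0.1, 0.1, -0.6]
gripper_width: -0.0003
gripper_force: 0.0
```

```bash
python3 - <<'E'
from h import *
import pickle
s=snap('wrist'); pickle.dump(s,open('w4.pkl','wb')); cv2.imwrite('pics/w4.png',s['pixels'])
E
```

```text
(no output)
```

View pics/w4.png

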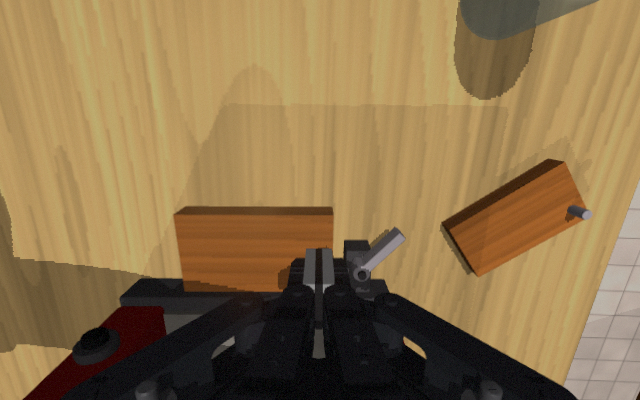

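The board sits flush against the plinth: back edge at row 291, plinth right behind it. The latch boss is at (361,273) and its tip at (399,236), still open. Next I take the closed fingers to the clockwise side of the latch arm.

{"method": "drive_tool", "body": {"rows": [{"dp":[35,-27,-20],"twist":0,"jaw":0},{"dp":[70,-54,-40],"twist":0,"jaw":0},{"dp":[100,-80,-70],"twist":0,"jaw":0},{"dp":[115,-89,-100],"twist":0,"jaw":0},{"dp":[115,-89,-120],"twist":0,"jaw":0}]}}

```text
clock: 6.65
position: [0.6666, -0.1525, 0.117]
ee_rot: [-0.003, 0.694, 0.72, -0.002]
ft_force: [-0.2, 0.4, 0.3]
gripper_width: 0.0004
gripper_force: 0.0
```

{"method": "drive_tool", "body": {"rows": [{"dp":[0,0,-30],"twist":0,"jaw":0},{"dp":[0,0,-55],"twist":0,"jaw":0},{"dp":[0,0,-73],"twist":0,"jaw":0},{"dp":[0,0,-73],"twist":0,"jaw":0}]}}

```text
clock: 7.05
position: [0.6645, -0.1502, 0.0448]
ee_rot: [-0.004, 0.694, 0.72, -0.002]
ft_force: [-0.6, 0.6, -1.3]
gripper_width: -0.0001
gripper_force: 0.0
```

{"method": "drive_tool", "body": {"rows": [{"dp":[-16,19,2],"twist":0,"jaw":0},{"dp":[-34,30,2],"twist":0,"jaw":0},{"dp":[-53,35,2],"twist":0,"jaw":0},{"dp":[-76,31,2],"twist":0,"jaw":0},{"dp":[-86,25,2],"twist":0,"jaw":0}]}}

```text
clock: 7.55
position: [0.582, -0.126, 0.0535]
ee_rot: [0.001, 0.693, 0.721, 0.0]
ft_force: [1.7, 0.5, -0.1]
gripper_width: -0.0
gripper_force: 0.7
```

{"method": "drive_tool", "body": {"rows": [{"dp":[-6,-7,0],"twist":0,"jaw":0},{"dp":[-14,-18,0],"twist":0,"jaw":0},{"dp":[-16,-25,0],"twist":0,"jaw":0},{"dp":[-17,-28,0],"twist":0,"jaw":0},{"dp":[-17,-28,0],"twist":0,"jaw":0}]}}

```text
clock: 8.05
position: [0.5661, -0.1538, 0.0525]
ee_rot: [-0.0, 0.694, 0.72, 0.001]
ft_force: [1.2, 6.9, 3.0]
gripper_width: 0.0002
gripper_force: 3.3
```

{"method": "drive_tool", "body": {"rows": [{"dp":[0,-2,0],"twist":0,"jaw":0},{"dp":[0,-4,0],"twist":0,"jaw":0},{"dp":[0,-4,0],"twist":0,"jaw":0}]}}

```text
clock: 8.35
position: [0.566, -0.1542, 0.0524]
ee_rot: [-0.003, 0.693, 0.721, 0.002]
ft_force: [-1.0, 21.2, 9.2]
gripper_width: 0.0002
gripper_force: 11.0
```

At the stop. I back off, clear the view and check.

{"method": "drive_tool", "body": {"rows": [{"dp":[0,15,0],"twist":0,"jaw":0},{"dp":[-20,50,20],"twist":0,"jaw":0},{"dp":[-20,95,40],"twist":0,"jaw":0},{"dp":[-20,130,75],"twist":0,"jaw":0},{"dp":[-20,150,120],"twist":0,"jaw":0}]}}

```text
clock: 8.85
position: [0.5435, -0.0059, 0.1709]
ee_rot: [-0.002, 0.693, 0.721, -0.002]
ft_force: [1.1, -1.1, -0.2]
gripper_width: -0.0003
gripper_force: 0.0
```

{"method": "drive_tool", "body": {"rows": [{"dp":[-40,10,30],"twist":0,"jaw":0},{"dp":[-80,10,50],"twist":0,"jaw":0},{"dp":[-80,10,50],"twist":0,"jaw":0},{"dp":[-80,10,50],"twist":0,"jaw":0}]}}

```text
clock: 9.25
position: [0.4659, 0.0015, 0.2233]
ee_rot: [0.001, 0.694, 0.72, 0.001]
ft_force: [0.9, -0.0, -0.5]
gripper_width: -0.0004
gripper_force: 0.0
```

```bash
python3 - <<'E'
from h import *
import pickle
s=snap('top'); pickle.dump(s,open('t5.pkl','wb')); a=s['pixels'][150:270,370:470]
w=snap('scene'); pickle.dump(w,open('s5.pkl','wb')); b=w['pixels'][180:280,190:290]
cv2.imwrite('pics/t5.png',np.hstack([cv2.resize(a,(400,480),interpolation=2),cv2.resize(b,(400,400),interpolation=2)[:480] if 0 else cv2.copyMakeBorder(cv2.resize(b,(400,400),interpolation=2),0,80,0,0,0)]))
E
```

```text
(no output)
```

View pics/t5.png

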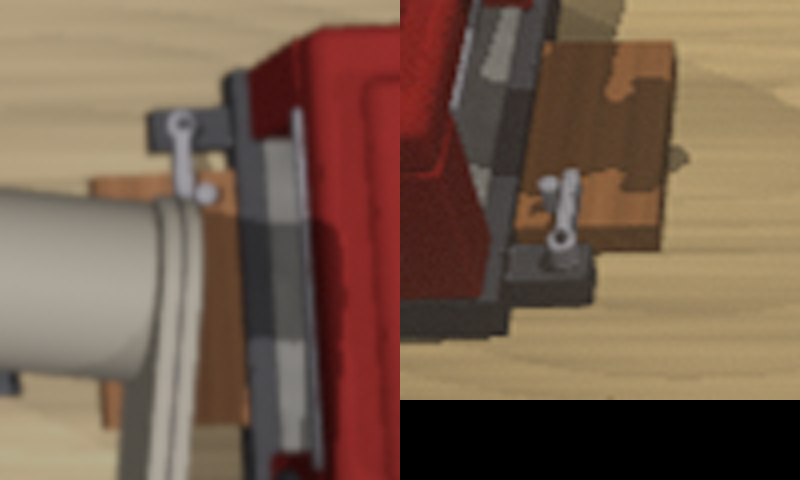

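The board is against the plinth, and the latch lies across the stud's front. In the right half the boss is at (561,239), the tip at (571,173) and the stud at (547,185). I'll compute the angle and the stud position.

```bash
python3 - <<'E'
from h import *
import pickle
w=pickle.load(open('s5.pkl','rb')); s=pickle.load(open('t5.pkl','rb'))
k=lambda a:(np.array(a,float)-[400,0])/4+[190-.4,180-.4]; g=lambda a:np.array(a,float)/4+[370-.4,150-.4]
for n,P,pa,pb in(('scene',onz(w,k([[561,239],[571,173],[547,185]]),.066),(.5381,-.2173),(.4170,-.2209)),('top',onz(s,g([[181,123],[184,197],[207,193]]),.066),(.5337,-.2172),(.4148,-.2213))):
    pa,pb=np.array(pa),np.array(pb); y=(pa-pb)/np.linalg.norm(pa-pb); x=np.array([y[1],-y[0]]); Q=(P[:,:2]-(pa+pb)/2)@np.c_[x,y]*1e3
    d=Q[1]-Q[0]; print(n,Q.round(1).tolist(),'q',np.arctan2(-d[0],-d[1]))
e=onz(w,k([[544,40],[516,228]]),.036); print(e)
E
```

```text
scene [[-47.9, 135.3], [-48.2, 71.4], [-31.0, 82.9]] q 0.00481678861069718
top [[-47.3, 136.3], [-48.4, 79.0], [-30.4, 81.3]] q 0.01905956523061175
[[ 0.37655383 -0.2208653   0.036     ]
 [ 0.5786108  -0.2117041   0.036     ]]
```

```bash
python3 -c "
from plant import bot
print(bot.finish_job())"
```

```text
the job is handed in; nothing more can be done
None
```

The job is handed in, with no verdict returned: by the last camera views the board is home on both pins and the latch is shut to about 0.02 rad or less. I kept the arm clear of the igniter and the loose items but did not re-measure them at the end.

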